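# Unhook the outfeed tray of the dough sheeter for washing

## Robot

A 7-joint arm with a two-finger parallel gripper is mounted at the origin on the work surface. World frame = base frame: x ahead of the robot, y to its left, z up, the work surface at z = 0. Lengths are in m, angles in rad, forces in N, time in s.
With the tool pointing down it reaches from about 0.425 to 0.925 m from the base axis. Payload 6.8 kg.
Tool frame: the origin (TCP) lies on the centre line of the jaws, within the pads' length; the fingertips stand 17 mm ahead of it and the grasp point (between the pads) lies 2 mm behind it; z points along the fingers, x is the direction in which the jaws open and shut, and the axes are right-handed (so a half turn about z gives the same grasp; the last joint's range is limited). The gripper opens to 85 mm and grips with 20 to 120 N. Pads are 22 mm wide; open, the fingers measure 114 mm over their backs; the gripper's body (76 mm by 85 mm) begins 54 mm behind the grasp point. The pads swing forward as they close: fully open they stand 13 mm farther back than shut.
Start: joints at [1.147, 0.477, 0.022, 1.555, -0.011, 1.109, -0.083], TCP at [0.21, -0.642, 0.227] pointing down, gripper open.
Joint ranges: [-2.96, 2.96], [-0.34, 2.1], [-1.41, 1.46], [0.24, 2.44], [-1.37, 4.51], [0.17, 1.92], [-2.96, 2.96]. Speed limits (rad/s): [2.39, 2.39, 3.14, 3.14, 3.14, 3.14, 3.14].

## Interface

Orientations are given as a unit quaternion [w, x, y, z].
In Python, from station import status, read_camera, camera_model, bot gives the robot as it stands.
- The arm moves only by the tool arm_command, never from a script. Its argument "series" is a list of rows, each a list of 3 entries, a list of its own where there are three numbers: the finger opening in mm, from 0 to 85.4, then the shift along the tool's x, y, z in mm, then the turn about the tool's z in rad. In form: [[gripper, [dx, dy, dz], roll], ...]. A call has 1 to 8 rows; each row is the pose to reach, as a shift and turn from the pose commanded when the call began, along the tool's axes at that moment; what a row does not reach only later rows make up. A row lasts 1/8 s, in which the tool goes at most 62.5 mm and 10.7 degrees, less where a joint would pass 70% of its speed; a pose out of reach is approached as far as the arm can. A call with a gripper value outside its range is refused whole. The fingers move at their own pace and stop on an object; "squeeze" is the grip in N (left out, the last holds). Time passes only in rows, so rows that repeat a pose let the fingers close. It gives the time, the measured TCP pose, the force and the opening at its end, in the units of the state.
- status.get_obs(): the state, without advancing time (a new reading comes with each control period).
- read_camera(name): name is "scene" or "top" or "wrist"; returns the picture (384x512x3 uint8, blue, green, red); there is no depth.
- camera_model(name): a dict with "fov_y" (degrees; the focal length in pixels is half the picture's height over the tangent of half this angle, whatever the lens; pixels are square), "cx", "cy" (the principal point, pixels), "R" (3x3) and "t" (3): a world point X has camera coordinates R X + t. Camera axes: x right, y down, z forward; pixel columns grow to the right and rows downward; lengths in m; the calibration is good to about 2 mm. A picture is of the moment at which its call begins: read the wrist's pose just before it. camera_model takes no time and is no camera call; for the wrist camera it gives the pose at the moment of the call.
- bot.hand_in(): hands the job in, once; it reports no verdict.
The state is a dict: "t": time; "q": joint angles; "joint_vel": joint speeds; "joint_torque": joint torques, N m; "eef_pos": TCP position; "tool_rot": TCP orientation; "contact_force": force on the tool from outside, world axes, zero at the start; "torque": the same for the moment, N m; "gripper_width": opening from 0.0 (shut) to 1.0 (fully open).
Only numpy, scipy, OpenCV 4.12 (cv2) and the standard library are available. Lean on these libraries where they do the work, as an engineer would, in place of code of your own. Each camera call takes 0.05 s, during which the arm holds its last target.

## Task

Take the outfeed tray off the dough sheeter: push it in a touch, raise its black grip end so that the tray tilts and its hooked tail drops level with the outlet slot, and feel for the height at which the tail passes both edges of the slot; draw it out gently, never forcing it against the machine. Lay the tray down softly, flat and right way up, on the middle of the blue drying mat, let go, and leave the other things on the table where they are.

Things in the scene. Friction and masses are not known exactly. Their poses are not given: they have to be found in the camera images.
- tray: Aluminium outfeed tray, about 0.25 kg, 175 (x) x 140 (y) mm, floor 4 mm thick; origin at the centre of the floor's underside, z up. Grip at its free -x end, hooked tail at +x. 16 mm high side walls from x = -87 to +27 mm, low end wall at -x. Both ends have a hem 5.5 mm below the floor, on which it stands level when laid on the mat. At the start it lies loose and level on the two carrier bars.
- tray_grip (a point): Point in the upright black grip: a plate 12 mm thick (tray x), 70 mm wide (tray y), from 3 to 47 mm above the floor's underside, mid-plane 78.5 mm from the tray's origin towards -x; this point is 30 mm above the underside. Pinch it from above across its two flat faces. Tray floor beside it at 4 mm; the end wall is cut away over 80 mm behind it, only a 4 mm high floor edge stands 3 mm outside.
- tray_tail (a point): Middle of the rear edge of the floor's underside (tray x = +87.5 mm, z = 0). The tail is a full-width strip across this edge, 4 mm thick, from 5.5 mm below to 28 mm above this point, hooked inside the machine about 3 mm behind the outlet plate. Pushing the tray in about 10 mm before tilting keeps the hem from scraping down the back of the plate.
- sheeter: White and grey dough sheeter, fixed, 258 mm wide (y), 310 mm high; origin at the centre of its underside, z up, outlet faces its own -x. Its steel outlet plate (x -121 to -117 mm) and carrier bars are rigid; behind the plate there is 50 mm of free depth. More than 15 N between tray and machine bends the tail.
- rear_bar (a point): Top of the rear carrier bar (8 mm round, along the sheeter's y), 71 mm out from the plate's front face, 100 mm above the table; the tray rests and can pivot on it, 82 mm from the tail's rear face. The other bar is 53 mm farther out, same height. Arms beside the tray (inner faces +-76 mm, tops 8 mm above the bars) end 252 mm from the sheeter's origin.
- slot_face (a point): On the plate's front face, mid-width of the slot, level with the floor's underside at the start. The slot is 148 wide, 36 mm high. The plate is clamped at a different height each time, NOT measured: slot's upper edge 7 to 23 mm above this point. Tail too high: caught on the upper edge. Tilted far, the floor's underside comes to bear on the lower edge with the hem caught behind it: feel, then ease up.
- mat: blue drying mat, fixed, 240 (x) x 270 (y) x 4 mm; origin at the centre of its underside, on the table
- rolling_pin: small wooden rolling pin, 270 mm long, 38 mm thick; bystander
- scraper: dough scraper, steel blade with wooden grip, 85 x 122 x 19 mm; bystander
- steel_bowl: steel bowl, 150 mm across, 70 mm high; bystander
- cutter: steel ring cutter, 80 mm across, 36 mm high; bystander
- flour_shaker: aluminium flour shaker, 64 mm across, 110 mm high; bystander
- chopstick_cup: white cup with chopsticks, 72 mm across, 190 mm high; bystander
- dip_dish: small blue dish, 90 mm across, 25 mm high; bystander
- measuring_cup: green measuring cup with a handle, 76 mm across, 70 mm high; bystander
Not all that is in view belongs to the job. Leave any orange look-alike of the tray alone.

How it is judged:
By the outcome, as a careful person would: the job done as asked, in the order asked, and still so for the second after the job is handed in, with the robot touching nothing.
It also fails if it takes over 59 s, if anything falls off the work surface, if the arm or the gripper's body presses on something with over 40 N, if the wrist force passes 120 N, or if a joint passes its speed limit or range.

## Working session

There is one attempt and no reset: what is moved stays moved. The work goes in short steps, Python scripts to look and compute and a tool call to move; the robot and the scene stay as the last step left them, time stands still between calls to the robot, and variables do not carry over. Pictures are saved under pics/ and viewed, and the job is handed in when it is done.

Besides the shell and the picture viewer there is one more tool, called after "Request:" by a JSON object that holds its "op" and its "data". arm_command: Moves the arm, as the interface text tells. Its arguments: {"type":"object","properties":{"series":{"type":"array"},"squeeze":{"type":"number"}},"required":["series"]}

```bash
mkdir -p pics; ls
python3 - <<'E'
from station import status, read_camera, camera_model, bot
import cv2
print(status.get_obs())
for n in ["scene","top","wrist"]:
    m=camera_model(n); im=read_camera(n); cv2.imwrite(f"pics/{n}0.png",im); print(n,m)
E
```

```text
pics
{'t': 0.0, 'q': array([ 1.14693767,  0.47780537,  0.02235099,  1.556461  , -0.01149629,
        1.10925954, -0.08306844]), 'joint_vel': array([ 0.00066514, -0.00051903,  0.00029652,  0.00135441,  0.00114757,
       -0.00124569,  0.00112268]), 'joint_torque': array([ 1.73979224e-04, -5.96462703e+01,  1.60772167e+00, -2.81199324e+01,
        1.24388631e-02,  9.29618545e-03, -5.58718170e-06]), 'eef_pos': array([ 0.20940725, -0.64107338,  0.22641836]), 'tool_rot': array([-4.70437923e-04,  8.09499586e-01, -5.87119755e-01, -7.70118551e-04]), 'contact_force': array([ 0.23632704, -0.49935925,  0.28338655]), 'torque': array([ 0.06905094, -0.05543792, -0.01819544]), 'gripper_width': 1.0019552402932435}
scene {'fov_y': 52.046216975330765, 'cx': 257.9319325066523, 'cy': 193.2890388357602, 'R': array([[-0.81148577,  0.58436848, -0.00208075],
       [ 0.4311762 ,  0.59634372, -0.67709767],
       [-0.39443369, -0.55035229, -0.73589022]]), 't': array([ 0.46316848, -0.08662188,  1.51986932])}
top {'fov_y': 48.44673294696317, 'cx': 258.1866613336833, 'cy': 191.12948163169665, 'R': array([[ 0.00965692, -0.99980294,  0.01734458],
       [-0.998784  , -0.01048278, -0.04817291],
       [ 0.04834524, -0.01685828, -0.99868841]]), 't': array([-0.12867672,  0.49001216,  1.50414629])}
wrist {'fov_y': 67.99612964081572, 'cx': 259.754740764088, 'cy': 191.355684522301, 'R': array([[ 0.31239777, -0.94995085, -0.00100748],
       [-0.90626849, -0.2983501 ,  0.29944053],
       [-0.28475437, -0.09263151, -0.95411443]]), 't': array([-0.67421789, -0.04143943,  0.37906097])}
```

View pics/scene0.png

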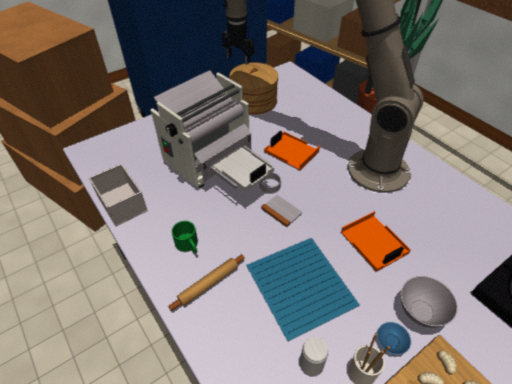

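View pics/top0.png

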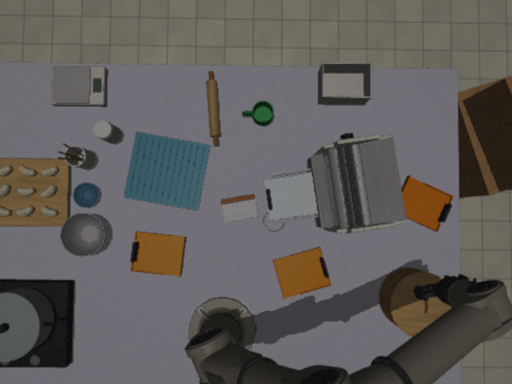

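View pics/wrist0.png

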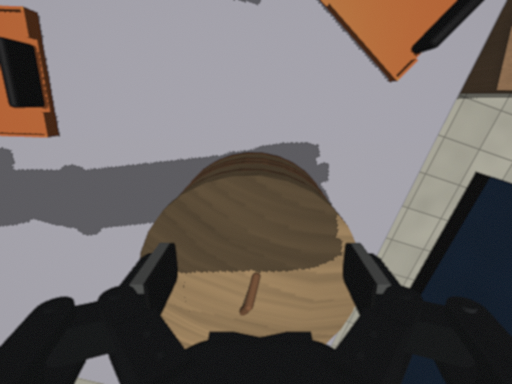

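Candidates for the tray in the top view are the silver tray at the sheeter's outlet (290,195; black grip at 269,199) and the orange look-alikes at (158,253), (302,272) and (423,203). The silver one in the outlet fits the description. I'll check it in a close crop.

Run:
```python
import cv2,numpy as np
t=cv2.imread("pics/top0.png")[155:240,225:345]; s=cv2.imread("pics/scene0.png")[120:220,180:300]
t=cv2.resize(t,None,fx=6,fy=6,interpolation=cv2.INTER_CUBIC); s=cv2.resize(s,None,fx=6,fy=6,interpolation=cv2.INTER_CUBIC)
cv2.imwrite("pics/tc.png",t);cv2.imwrite("pics/sc.png",s)
```

```text
(no output)
```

View pics/tc.png

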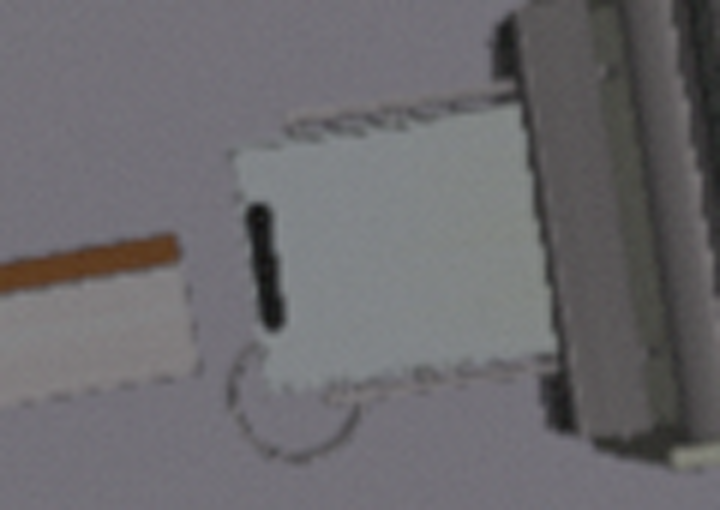

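View pics/sc.png

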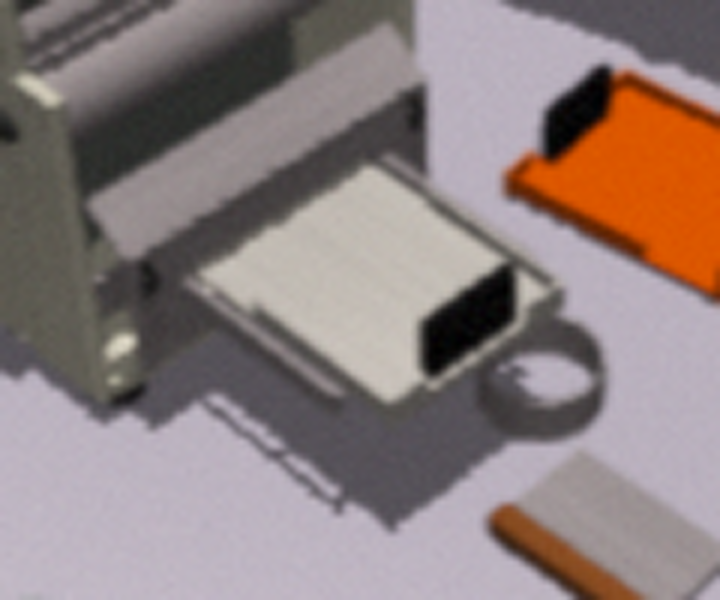

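The crop shows the silver tray level in the outlet with its black grip, and the ring cutter beside and below the grip. That confirms the choice. Next I'll measure.

```bash
cat > h.py <<'E'
import numpy as np, cv2
from station import status, read_camera, camera_model, bot
def ray(m,p):
    f=192/np.tan(np.radians(m['fov_y']/2)); d=np.array([(p[0]-m['cx'])/f,(p[1]-m['cy'])/f,1.])
    R=np.array(m['R']);t=np.array(m['t']); d=R.T@d; return -R.T@t, d/np.linalg.norm(d)
def onz(m,p,z):
    o,d=ray(m,p); return o+d*(z-o[2])/d[2]
def tri(ms,ps):
    A=np.zeros((3,3));b=np.zeros(3);rs=[ray(m,p) for m,p in zip(ms,ps)]
    for o,d in rs:
        P=np.eye(3)-np.outer(d,d);A+=P;b+=P@o
    x=np.linalg.solve(A,b); return x,[np.linalg.norm((np.eye(3)-np.outer(d,d))@(x-o))*1e3 for o,d in rs]
def proj(m,X):
    f=192/np.tan(np.radians(m['fov_y']/2)); c=np.array(m['R'])@X+np.array(m['t']); return np.array([f*c[0]/c[2]+m['cx'],f*c[1]/c[2]+m['cy']])
def toolR():
    o=status.get_obs(); w,x,y,z=o['tool_rot']
    from scipy.spatial.transform import Rotation as Q
    return np.array(o['eef_pos']),Q.from_quat([x,y,z,w]).as_matrix()
E
python3 - <<'E'
from h import *
np.set_printoptions(precision=4,suppress=True)
T=camera_model("top");S=camera_model("scene")
p,R=toolR();print(p,R)
def tc(a):return (a[0]/6+225-.4,a[1]/6+155-.4)
def sc(a):return (a[0]/6+180-.4,a[1]/6+120-.4)
for n,a,b in [("gripA(bottom end)",(274,326),(512,267)),("gripB",(258,206),(424,322)),
  ("tray corner far",(235,152),(390,403)),("tray corner near",(270,388),(562,295))]:
    print(n,tri([T,S],[tc(a),sc(b)]))
t=cv2.imread("pics/top0.png")
h=cv2.cvtColor(t,cv2.COLOR_BGR2HSV)
m=cv2.inRange(h,(90,90,60),(110,255,255)); n,l,st,c=cv2.connectedComponentsWithStats(m)
i=1+np.argmax(st[1:,4]); cn=cv2.findContours((l==i).astype('uint8'),0,2)[0][0]; r=cv2.minAreaRect(cn)
print(r); 
for q in cv2.boxPoints(r): print(onz(T,q,.004))
print("mat c",onz(T,r[0],.004))
s=cv2.imread("pics/scene0.png");h=cv2.cvtColor(s,cv2.COLOR_BGR2HSV)
m=cv2.inRange(h,(90,90,60),(110,255,255)); m[:230]=0;n,l,st,c=cv2.connectedComponentsWithStats(m)
i=1+np.argmax(st[1:,4]); cn=cv2.findContours((l==i).astype('uint8'),0,2)[0][0]
a=cv2.approxPolyDP(cn,8,True)[:,0]; print(a); 
for q in a: print(onz(S,q,.004))
# sheeter top panel corners
for q in [(313,152),(330,233),(388,138),(405,225)]: print("sheeter",onz(T,q,.31))
E
```

```text
[ 0.2095 -0.6412  0.2267] [[ 0.3106 -0.9506 -0.0005]
 [-0.9505 -0.3106  0.0013]
 [-0.0014  0.0001 -1.    ]]
gripA(bottom end) (array([ 0.4268, -0.1605,  0.1485]), [np.float64(0.9371786532032909), np.float64(0.9371786532032045)])
gripB (array([ 0.4922, -0.1519,  0.1494]), [np.float64(0.05865633477051958), np.float64(0.05865633477061906)])
tray corner far (array([ 0.5239, -0.1403,  0.1141]), [np.float64(0.1090075803460913), np.float64(0.10900758034602322)])
tray corner near (array([ 0.3919, -0.1597,  0.1077]), [np.float64(2.001974542995868), np.float64(2.0019745429959035)])
((166.38868713378906, 170.7603759765625), (74.63685607910156, 66.09815216064453), 10.619654655456543)
[0.4681 0.3543 0.004 ]
[0.7013 0.3166 0.004 ]
[0.655  0.0536 0.004 ]
[0.4218 0.0933 0.004 ]
mat c [0.5611 0.2046 0.004 ]
[[311 238]
 [247 265]
 [288 340]
 [358 305]]
[0.4215 0.0928 0.004 ]
[0.6521 0.0544 0.004 ]
[0.6967 0.3148 0.004 ]
[0.4683 0.3532 0.004 ]
sheeter [ 0.5913 -0.2753  0.31  ]
sheeter [ 0.3595 -0.3248  0.31  ]
sheeter [ 0.6346 -0.4925  0.31  ]
sheeter [ 0.3842 -0.5402  0.31  ]
```

Request:
{"op": "arm_command", "data": {"series": [[85,[0,0,-45],-0.17],[85,[0,0,-95],-0.35],[85,[0,0,-145],-0.53],[85,[0,0,-190],-0.71],[85,[0,0,-220],-0.89],[85,[0,0,-230],-1.07],[85,[0,0,-230],-1.25],[85,[0,0,-230],-1.41]], "squeeze": 20}}

```text
t: 1.15
eef_pos: [0.2096, -0.6416, 0.4571]
tool_rot: [-0.0, 0.997, 0.08, -0.0]
contact_force: [0.0, -1.0, -1.1]
gripper_width: 0.998
```

Run:
```python
from h import *
np.set_printoptions(precision=4,suppress=True)
p,R=toolR();o=status.get_obs();print(o['t'],p,R,o['contact_force'])
print((R.T@(np.array([.452,-.106,.26])-p))*1e3)
```

```text
1.15 [ 0.2096 -0.6416  0.4571] [[ 0.9872  0.1598 -0.0002]
 [ 0.1598 -0.9872  0.0005]
 [-0.0001 -0.0005 -1.    ]] [ 0.0414 -1.0383 -1.1411]
[ 324.8924 -489.8469  197.327 ]
```

Request:
{"op": "arm_command", "data": {"series": [[85,[25,-38,0],0],[85,[55,-83,0],0],[85,[88,-133,0],0],[85,[122,-184,0],0],[85,[156,-235,0],0],[85,[190,-286,0],0],[85,[224,-337,0],0],[85,[258,-389,20],0]]}}

```text
t: 2.15
eef_pos: [0.4045, -0.218, 0.4391]
tool_rot: [0.001, 0.997, 0.077, 0.001]
contact_force: [1.3, -1.7, -0.0]
gripper_width: 0.996
```

Request:
{"op": "arm_command", "data": {"series": [[85,[30,-45,50],0],[85,[55,-85,95],0],[85,[64,-98,135],0],[85,[66,-100,165],0],[85,[66,-100,177],0],[85,[66,-100,177],0]]}}

```text
t: 2.9
eef_pos: [0.4529, -0.1114, 0.2612]
tool_rot: [-0.0, 0.997, 0.077, -0.0]
contact_force: [0.4, 0.1, 0.1]
gripper_width: 0.999
```

Run:
```python
from h import *
np.set_printoptions(precision=4,suppress=True)
p,R=toolR();o=status.get_obs();print(o['t'],p,R,o['contact_force'])
m=camera_model("wrist");im=read_camera("wrist");cv2.imwrite("pics/w1.png",im)
import pickle;pickle.dump((m,p,R),open("w1.pkl","wb"))
```

```text
2.9 [ 0.4529 -0.1114  0.2612] [[ 0.9881  0.1536 -0.0008]
 [ 0.1536 -0.9881  0.0002]
 [-0.0008 -0.0004 -1.    ]] [0.3897 0.0957 0.0744]
```

View pics/w1.png

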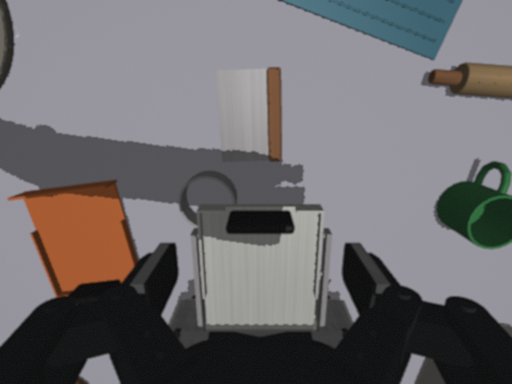

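Run:
```python
import cv2
s=cv2.imread("pics/w1.png")[195:345,170:350]
cv2.imwrite("pics/w1c.png",cv2.resize(s,None,fx=4,fy=4,interpolation=cv2.INTER_CUBIC))
```

```text
(no output)
```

View pics/w1c.png

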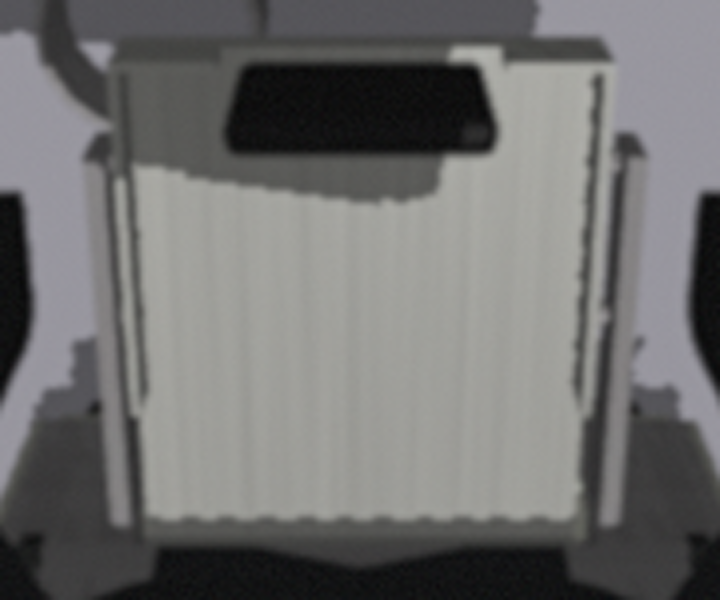

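Run:
```python
from h import *
import pickle
np.set_printoptions(precision=4,suppress=True)
m,p,R=pickle.load(open("w1.pkl","rb"))
T=camera_model("top");S=camera_model("scene")
c=lambda a:(a[0]/4+170-.4,a[1]/4+195-.4)
def show(n,a,z):
    X=onz(m,c(a),z);print(n,X,"tool",(R.T@(X-p))*1e3)
for n,a in [("gripR",(496,150)),("gripL",(228,150))]: show(n,a,.147)
show("bottom L",(245,65),.104);show("bottom R",(478,65),.104)
show("trayend L",(115,40),.108);show("trayend R",(608,40),.108)
show("slot floor L",(145,520),.104);show("slot floor R",(580,520),.104)
show("armL end",(100,140),.108);show("armR end",(630,140),.108)
tc=lambda a:(a[0]/6+225-.4,a[1]/6+155-.4);sc=lambda a:(a[0]/6+180-.4,a[1]/6+120-.4)
# three-view
print(tri([m,T,S],[c((362,140)),tc((266,266)),sc((469,294))]))
print(tri([m,S],[c((496,132)),sc((512,267))]),tri([m,S],[c((228,132)),sc((424,322))]))
```

```text
gripR [ 0.4929 -0.1541  0.147 ] tool [ 33.0407  48.3946 114.1227]
gripL [ 0.4263 -0.1646  0.147 ] tool [-34.3933  48.5461 114.1747]
bottom L [ 0.4256 -0.1585  0.104 ] tool [-34.1036  42.457  157.1767]
bottom R [ 0.4915 -0.1481  0.104 ] tool [ 32.5444  42.3113 157.1253]
trayend L [ 0.3889 -0.1551  0.108 ] tool [-69.906   33.4627 153.2075]
trayend R [ 0.5254 -0.1336  0.108 ] tool [ 68.2843  33.1629 153.101 ]
slot floor L [ 0.4133 -0.3224  0.104 ] tool [-71.4821 202.4834 157.1481]
slot floor R [ 0.5543 -0.3001  0.104 ] tool [ 71.2477 202.1193 157.038 ]
armL end [ 0.3874 -0.1864  0.108 ] tool [-76.1571  64.1556 153.2013]
armR end [ 0.5384 -0.1626  0.108 ] tool [ 76.6808  63.8132 153.0835]
(array([ 0.4592, -0.156 ,  0.1489]), [np.float64(0.3030321956879039), np.float64(0.6981383630925793), np.float64(0.44710824429870855)])
(array([ 0.4732, -0.1089,  0.2201]), [np.float64(8.610768203293116), np.float64(8.610768203292984)]) (array([ 0.4286, -0.2211,  0.048 ]), [np.float64(15.690498816058506), np.float64(15.690498816058597)])
```

Run:
```python
from h import *
import pickle
np.set_printoptions(precision=1,suppress=True)
m,p,R=pickle.load(open("w1.pkl","rb"))
for px,xs in [((344,244),42.7),((345,268),42.7),((176,244),-42.7),((177,270),-42.7)]:
    o,d=ray(m,px);o=R.T@(o-p)*1e3;d=R.T@d; s=(xs-o[0])/d[0];print(px,o+s*d)
s=cv2.imread("pics/w1.png")[220:384,100:420]
cv2.imwrite("pics/w1d.png",cv2.convertScaleAbs(cv2.resize(s,None,fx=2.4,fy=2.4),alpha=2.5))
```

```text
(344, 244) [ 42.7  -6.1 -13.8]
(345, 268) [ 42.7   4.8 -19.1]
(176, 244) [-42.7  -9.2 -20. ]
(177, 270) [-42.7   4.1 -22.3]
```

View pics/w1d.png

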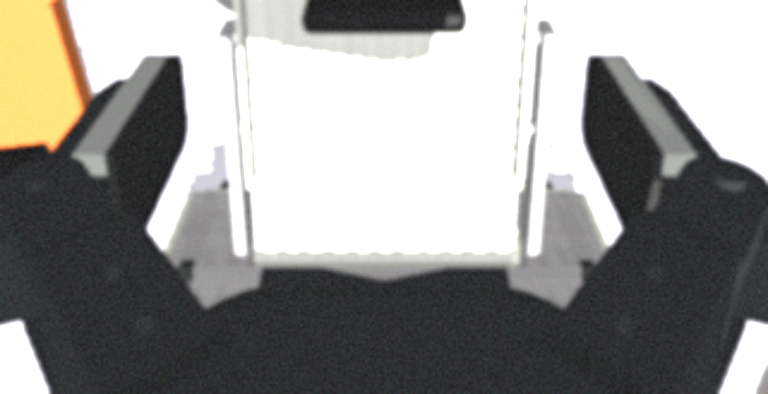

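Request:
{"op": "arm_command", "data": {"series": [[85,[0,15,10],0],[85,[-1,35,25],0],[85,[-1,45,45],0],[85,[-1,45,70],0],[85,[-1,45,95],0],[85,[-1,45,110],0],[85,[-1,45,116],0],[85,[-1,45,116],0]]}}

```text
t: 3.95
eef_pos: [0.4593, -0.1558, 0.1452]
tool_rot: [-0.0, 0.997, 0.077, -0.0]
contact_force: [0.2, 0.2, 0.4]
gripper_width: 0.995
```

Run:
```python
from h import *
np.set_printoptions(precision=4,suppress=True)
p,R=toolR();o=status.get_obs();print(o['t'],p,o['contact_force'])
im=read_camera("wrist");s=read_camera("scene");cv2.imwrite("pics/s2.png",s)
a=cv2.resize(im[160:384,90:430],None,fx=2.2,fy=2.2,interpolation=cv2.INTER_CUBIC)
cv2.imwrite("pics/w2.png",cv2.convertScaleAbs(a,alpha=2.))
cv2.imwrite("pics/s2c.png",cv2.resize(s[90:220,180:310],None,fx=4.5,fy=4.5,interpolation=cv2.INTER_CUBIC))
```

```text
3.95 [ 0.4593 -0.1558  0.1452] [0.189  0.2454 0.4228]
```

View pics/w2.png

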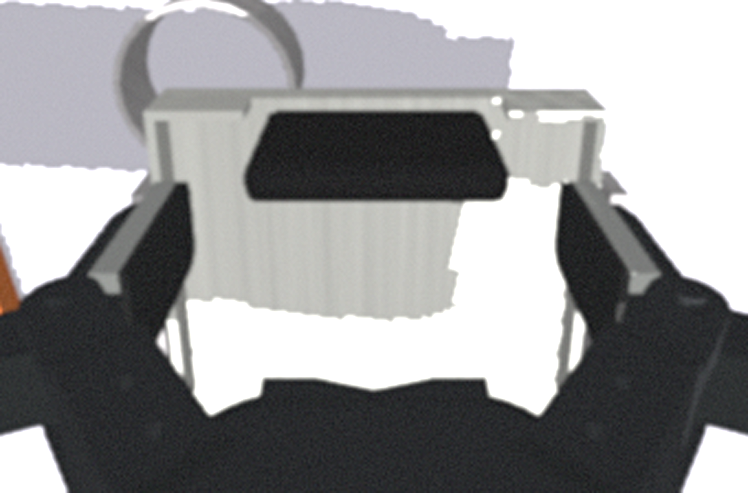

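View pics/s2c.png

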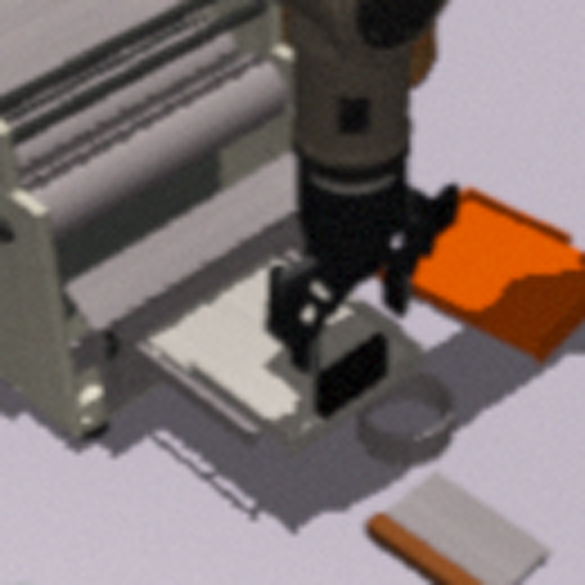

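Run:
```python
from h import *
np.set_printoptions(precision=1,suppress=True)
p,R=toolR();S=camera_model("scene");W=camera_model("wrist")
for px in [(305,370),(398,312)]:
  for xs in ([43,50,57] if px[0]<350 else [-43,-50,-57]):
    q=(px[0]/4.5+180-.4,px[1]/4.5+90-.4)
    o,d=ray(S,q);o=R.T@(o-p)*1e3;d=R.T@d; s=(xs-o[0])/d[0];print(px,o+s*d)
# triangulate wrist inner tip / outer tip with scene
for wp,sp in [((572,185),(305,370))]:
    print(tri([W,S],[(wp[0]/2.2+90-.3,wp[1]/2.2+160-.3),(sp[0]/4.5+180-.4,sp[1]/4.5+90-.4)]))
for x in (43,49):
  for z in (4,-10,-20):
    X=p+R@np.array([x,-11,z])/1e3; u=proj(W,X); v=proj(S,X); print(x,z,((u[0]-90)*2.2,(u[1]-160)*2.2),((v[0]-180)*4.5,(v[1]-90)*4.5))
```

```text
(305, 370) [ 43.    3.9 -15.4]
(305, 370) [ 50.   -3.8 -25.5]
(305, 370) [ 57.  -11.4 -35.5]
(398, 312) [-43.   -6.4 -23.7]
(398, 312) [-50.    0.2 -14.9]
(398, 312) [-57.    6.9  -6.1]
(array([ 0.5, -0.1,  0.2]), [np.float64(4.396753566677473), np.float64(4.396753566677523)])
43 4 (np.float64(542.284230153984), np.float64(135.47553306928253)) (np.float64(317.7855556592444), np.float64(397.3101337300699))
43 -10 (np.float64(557.2965863613252), np.float64(158.88102102937978)) (np.float64(317.5057829988633), np.float64(383.697301104809))
43 -20 (np.float64(569.7639817441838), np.float64(178.31870745894588)) (np.float64(317.3031809482937), np.float64(373.8393407158866))
49 4 (np.float64(565.2414080724753), np.float64(135.51378789123393)) (np.float64(311.8615011384752), np.float64(401.41509579692666))
49 -10 (np.float64(582.2933690483413), np.float64(158.92199924617378)) (np.float64(311.5334693704131), np.float64(387.8049531834438))
49 -20 (np.float64(596.4545453007187), np.float64(178.36186350690977)) (np.float64(311.2959124193117), np.float64(377.9486395635413))
```

Request:
{"op": "arm_command", "data": {"series": [[85,[0,0,8],0],[85,[0,0,16],0],[85,[0,0,24],0],[85,[0,0,28],0],[85,[0,0,28],0]]}}

```text
t: 4.68
eef_pos: [0.4589, -0.1554, 0.1168]
tool_rot: [-0.0, 0.997, 0.077, -0.0]
contact_force: [0.5, 0.0, 0.5]
gripper_width: 0.996
```

Run:
```python
from h import *
np.set_printoptions(precision=4,suppress=True)
p,R=toolR();o=status.get_obs();print(o['t'],p,o['contact_force'])
im=read_camera("wrist");s=read_camera("scene");cv2.imwrite("pics/s3.png",s)
a=cv2.resize(im[160:384,90:430],None,fx=2.2,fy=2.2,interpolation=cv2.INTER_CUBIC)
cv2.imwrite("pics/w3.png",cv2.convertScaleAbs(a,alpha=2.))
cv2.imwrite("pics/s3c.png",cv2.resize(s[130:200,220:290],None,fx=8,fy=8,interpolation=cv2.INTER_CUBIC))
```

```text
4.675 [ 0.4589 -0.1554  0.1168] [0.5174 0.0264 0.4938]
```

View pics/w3.png

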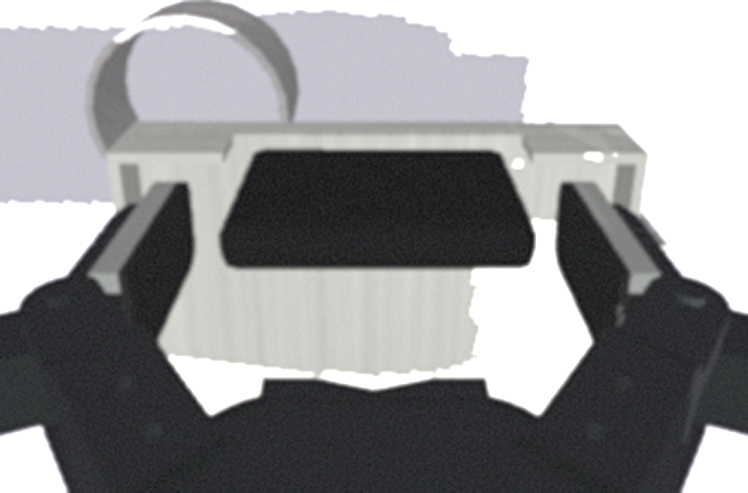

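View pics/s3c.png

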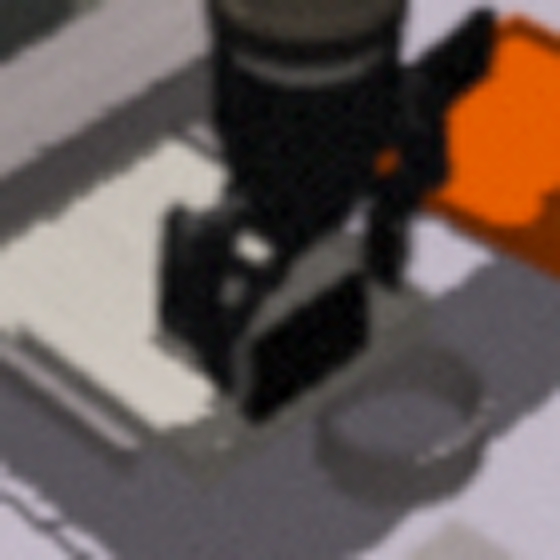

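Run:
```python
from h import *
np.set_printoptions(precision=1,suppress=True)
p,R=toolR();S=camera_model("scene");W=camera_model("wrist")
for px,xs in [((232,405),(43,50,57)),((390,285),(-43,-50,-57))]:
  for x in xs:
    o,d=ray(S,(px[0]/8+220-.4,px[1]/8+130-.4));o=R.T@(o-p)*1e3;d=R.T@d; print(o+(x-o[0])/d[0]*d)
def W_(x,y,z): 
    u=proj(W,p+R@np.array([x,y,z])/1e3); return ((u-[90,160])*2.2)
for y in (-11,11):
  for x in (43,49,57):
    for z in (4,-10,-20): print(x,y,z,W_(x,y,z))
print("grip top rear corner",W_(34.5,6-2.6,-31), W_(34.5,-6-2.6,-31))
```

```text
[43.  -0.2 -7.7]
[ 50.   -7.8 -18.2]
[ 57.  -15.4 -28.7]
[-43.   -7.9 -24.3]
[-50.   -1.2 -15.3]
[-57.    5.4  -6.2]
43 -11 4 [542.4 135.5]
43 -11 -10 [557.4 158.9]
43 -11 -20 [569.9 178.4]
49 -11 4 [565.4 135.6]
49 -11 -10 [582.4 159. ]
49 -11 -20 [596.6 178.4]
57 -11 4 [596.  135.6]
57 -11 -10 [615.8 159. ]
57 -11 -20 [632.2 178.5]
43 11 4 [535.7 210.2]
43 11 -10 [549.5 238.9]
43 11 -20 [560.9 262.7]
49 11 4 [557.8 210.2]
49 11 -10 [573.5 239. ]
49 11 -20 [586.4 262.7]
57 11 4 [587.2 210.2]
57 11 -10 [605.4 239. ]
57 11 -20 [620.4 262.8]
grip top rear corner [539.2 262.6] [543.9 213.2]
```

Request:
{"op": "arm_command", "data": {"series": [[76,[0,0,0],0],[70,[0,0,0],0],[66,[0,0,0],0],[66,[0,0,0],0],[66,[0,0,0],0]], "squeeze": 20}}

```text
t: 5.4
eef_pos: [0.4596, -0.1554, 0.1176]
tool_rot: [0.0, 0.997, 0.077, 0.0]
contact_force: [0.2, 0.8, 6.2]
gripper_width: 0.813
```

```bash
cat >> h.py <<'E'
def snap(k,wr=(160,384,90,430,2.2),sc=(120,220,180,300,5)):
    np.set_printoptions(precision=4,suppress=True)
    p,R=toolR();o=status.get_obs();print(o['t'],p,o['contact_force'],o['torque'],o['gripper_width'])
    if wr:
        im=read_camera("wrist");a,b,c,d,f=wr
        cv2.imwrite(f"pics/w{k}.png",cv2.convertScaleAbs(cv2.resize(im[a:b,c:d],None,fx=f,fy=f,interpolation=cv2.INTER_CUBIC),alpha=1.8))
    if sc:
        im=read_camera("scene");a,b,c,d,f=sc
        cv2.imwrite(f"pics/s{k}.png",cv2.resize(im[a:b,c:d],None,fx=f,fy=f,interpolation=cv2.INTER_CUBIC))
E
python3 -c "from h import *;snap(4)"
```

```text
5.4 [ 0.4596 -0.1554  0.1176] [0.1944 0.83   6.1755] [0.167  0.0043 0.0141] 0.8127387351361954
```

View pics/w4.png

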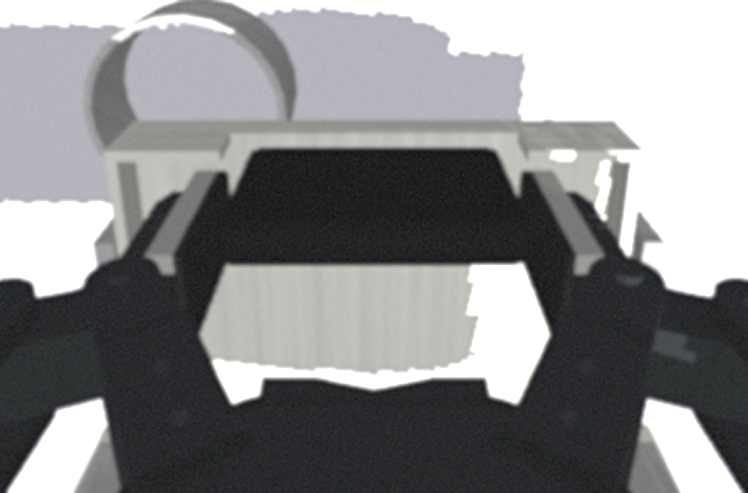

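View pics/s4.png

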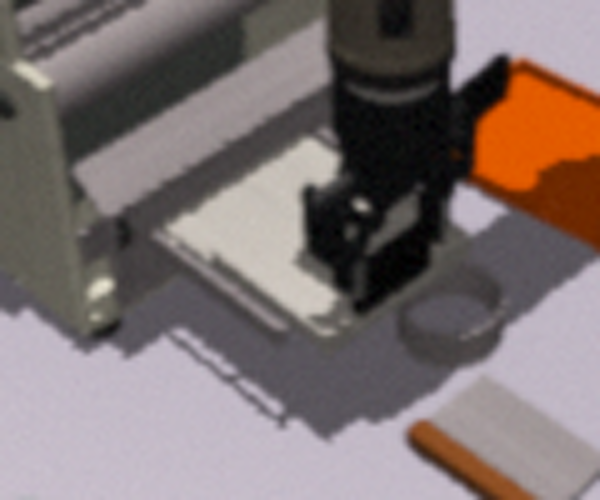

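Request:
{"op": "arm_command", "data": {"series": [[66,[0,0,-0.5],0],[66,[0,0,-1],0],[66,[0,0,-1.5],0],[66,[0,0,-1.5],0]]}}

```text
t: 6.0
eef_pos: [0.4586, -0.1555, 0.1184]
tool_rot: [-0.0, 0.997, 0.077, -0.0]
contact_force: [0.5, -0.8, -1.6]
gripper_width: 0.816
```

Request:
{"op": "arm_command", "data": {"series": [[66,[0,2,0],0],[66,[0,4,0],0],[66,[0,6,0],0],[66,[0,8,0],0],[66,[0,10,0],0],[66,[0,10,0],0]]}}

```text
t: 6.75
eef_pos: [0.4606, -0.1657, 0.1187]
tool_rot: [0.0, 0.997, 0.077, -0.0]
contact_force: [0.0, 0.2, -2.4]
gripper_width: 0.816
```

```bash
python3 -c "from h import *;snap(5)"
```

```text
6.75 [ 0.4606 -0.1657  0.1187] [ 0.0079  0.1506 -2.4017] [ 0.1225 -0.0035 -0.0443] 0.8155043401526327
```

View pics/w5.png

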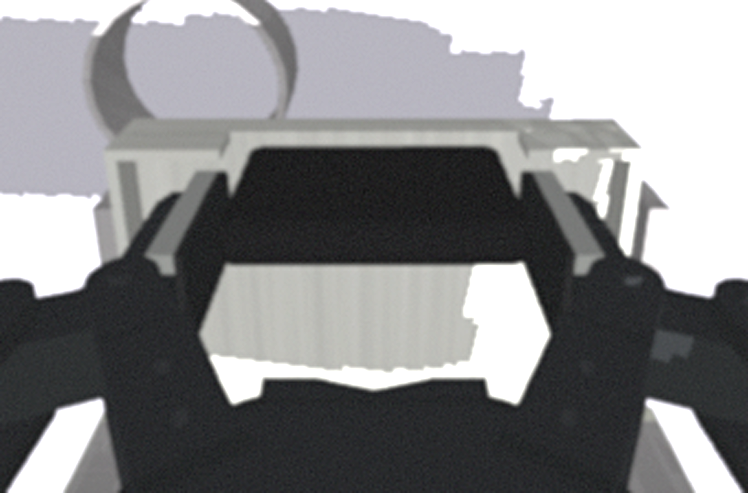

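View pics/s5.png

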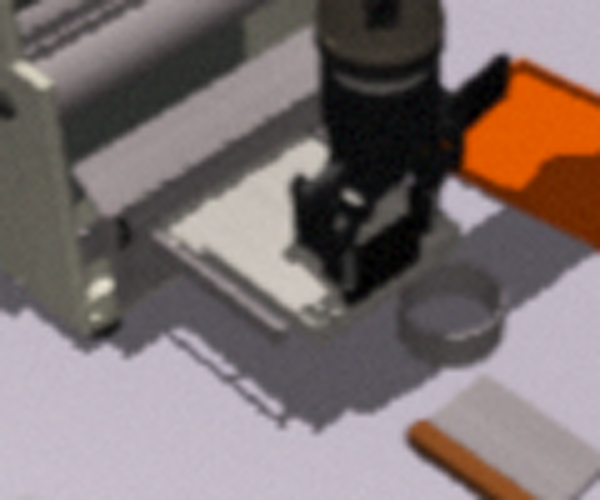

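Request:
{"op": "arm_command", "data": {"series": [[69,[0,0,-1],0],[69,[0,0,-2],0],[69.3,[0,0,-3],0],[69.3,[0,0,-3],0]]}}

```text
t: 7.35
eef_pos: [0.4608, -0.1654, 0.1219]
tool_rot: [0.0, 0.997, 0.077, 0.0]
contact_force: [1.1, 0.4, -0.7]
gripper_width: 0.812
```

```bash
python3 -c "
from h import *
o=status.get_obs();print(o['eef_pos'],o['contact_force'],o['torque'],o['gripper_width']*85.4)"
```

```text
[ 0.46080441 -0.16538395  0.12186812] [ 1.11935488  0.40551633 -0.72443616] [0.1938896  0.03787223 0.0141013 ] 69.30406434419957
```

Request:
{"op": "arm_command", "data": {"series": [[69.3,[0,0,-1],0],[69.3,[0,0,-2],0],[69.3,[0,0,-3],0],[69.3,[0,0,-3],0]]}}

```text
t: 7.85
eef_pos: [0.4607, -0.1654, 0.1248]
tool_rot: [0.0, 0.997, 0.077, 0.0]
contact_force: [0.4, 0.1, -1.9]
gripper_width: 0.812
```

```bash
python3 -c "from h import *;snap(6)"
```

```text
7.85 [ 0.4607 -0.1654  0.1248] [ 0.3593  0.1323 -1.9157] [ 0.2101  0.0109 -0.0439] 0.8115594593286061
```

View pics/w6.png

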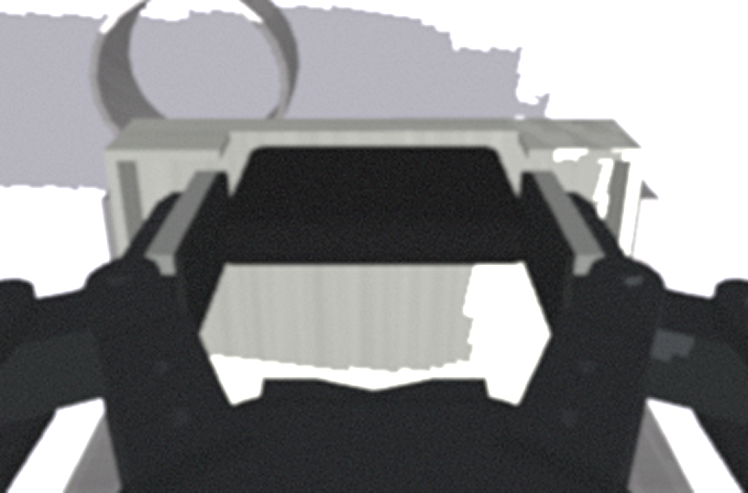

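View pics/s6.png

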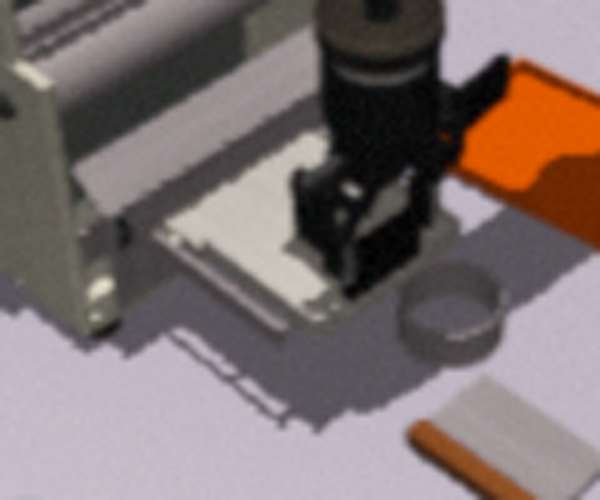

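Request:
{"op": "arm_command", "data": {"series": [[69.5,[0,0,0],0],[69.6,[0,0,0],0],[69.7,[0,0,0],0],[69.7,[0,0,0],0]]}}

```text
t: 8.45
eef_pos: [0.4607, -0.1654, 0.1248]
tool_rot: [0.0, 0.997, 0.077, 0.0]
contact_force: [-0.6, 0.0, -1.6]
gripper_width: 0.816
```

```bash
cat > q.py <<'E'
from h import *
def grip(k):
    np.set_printoptions(precision=4,suppress=True)
    o=status.get_obs();print(o['t'],o['eef_pos'],o['contact_force'],o['torque'],o['gripper_width']*85.4)
    im=read_camera("wrist");a=cv2.convertScaleAbs(cv2.resize(im[190:340,130:390],None,fx=3,fy=3,interpolation=cv2.INTER_CUBIC),alpha=1.6)
    cv2.imwrite(f"pics/g{k}.png",a)
E
python3 -c "from q import *;grip(7)"
```

```text
8.45 [ 0.4607 -0.1654  0.1248] [-0.5955  0.0335 -1.5813] [0.0353 0.0743 0.005 ] 69.71734452590754
```

View pics/g7.png

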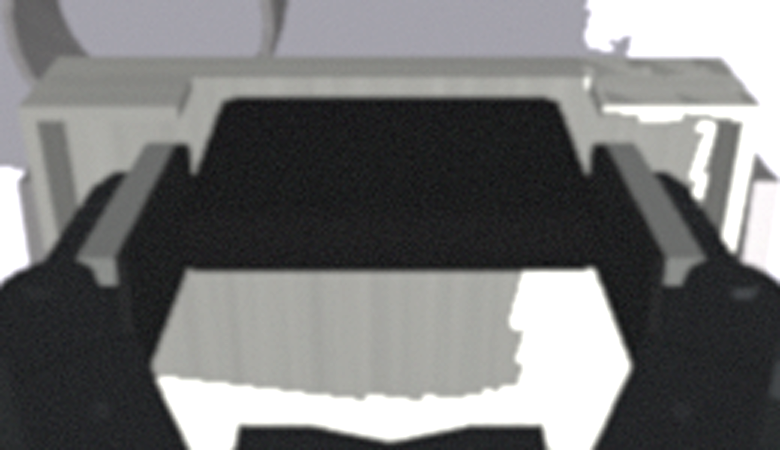

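```bash
cat >> q.py <<'E'
from scipy.optimize import least_squares
def rows(im):
    g=cv2.cvtColor(im,cv2.COLOR_BGR2GRAY).astype(float)[:,245:262].mean(1)
    gg=cv2.GaussianBlur(g[:,None],(1,3),0)[:,0]; d=np.diff(gg)
    # black band
    blk=np.where(gg[205:300]<30)[0]+205
    if len(blk)==0: return None
    lo,hi=blk[0],blk[-1]
    def sub(i,sgn):
        s=slice(max(i-5,0),i+5); w=np.clip(sgn*d[s],0,None); return (np.arange(s.start,s.stop)*w).sum()/w.sum()+.5
    return sub(lo,-1),sub(hi,1),g
def tilt(im=None,verbose=True):
    m=camera_model("wrist");p,R=toolR()
    if im is None: im=read_camera("wrist")
    r=rows(im)
    # camera fixed in tool frame
    pts=[(-84.5,3.5),(-72.5,47)]
    def f(v):
        th,gy=v; out=[]
        for (x,z),row in zip(pts,r[:2]):
            # rel to grip point (-78.5,36); pivot placed at tool (y=gy,z=gz)
            dx,dz=x+78.5,z-36
            yy=gy+dx*np.cos(th)+dz*np.sin(th); zz=-(-dx*np.sin(th)+dz*np.cos(th))+GZ
            out.append(proj(m,p+R@np.array([0,yy,zz])/1e3)[1]-row)
        return out
    s=least_squares(f,[0.,-2.6])
    if verbose: print("rows %.1f %.1f tilt %.2f deg gy %.2f"%(r[0],r[1],np.degrees(s.x[0]),s.x[1]))
    return s.x
GZ=-18.
E
python3 - <<'E'
from q import *
from q import *
im=read_camera("wrist");cv2.imwrite("pics/raw8.png",im);r=rows(im);print(r[:2]);print(r[2][195:300].astype(int))
tilt(im)
E
```

```text
(np.float64(222.00162443144902), np.float64(279.8285120532003))
[102 102 102 102 102 102 102 102 102 102 102 102 102  96  87  83  84  85
  85  85  92 103 106 106 107 106  94  62  28  15  16  17  16  16  17  16
  16  17  17  16  17  16  18  17  17  17  17  17  17  17  17  17  16  18
  16  17  17  17  17  17  17  17  18  17  17  18  18  19  19  19  20  19
  19  20  19  20  19  19  19  18  19  19  18  17  33  68  98 106 106 106
 105 105 105 105 105 105 105 105 105 105 105 105 105 105 105]
rows 222.0 279.8 tilt -1.26 deg gy -0.70
```

Run:
```python
import q
from q import *
a=cv2.imread("pics/w6.png");  # re-derive raw rows from scaled crop
g=cv2.cvtColor(a,cv2.COLOR_BGR2GRAY)
small=cv2.resize(a,(340,224),interpolation=cv2.INTER_AREA); im=np.zeros((384,512,3),np.uint8); im[160:384,90:430]=small
q.tilt(im)
for n in (4,5):
    a=cv2.imread(f"pics/w{n}.png");small=cv2.resize(a,(340,224),interpolation=cv2.INTER_AREA); im[160:384,90:430]=small;q.tilt(im)
```

```text
rows 226.1 247.0 tilt -27.71 deg gy -13.52
rows 227.0 231.1 tilt -37.69 deg gy -19.23
rows 226.3 253.1 tilt -24.17 deg gy -11.16
```

Run:
```python
import q
from q import *
q.rows=lambda im:(226.2,279.6,None)
q.tilt(np.zeros(1))
o=status.get_obs();print(o['t'],o['eef_pos'],o['contact_force'],o['gripper_width']*85.4)
```

```text
rows 226.2 279.6 tilt -5.63 deg gy -0.24
8.55 [ 0.46073675 -0.16542491  0.12479777] [-0.16123783 -0.83419801 -2.33678471] 69.84817040807343
```

```bash
cat > geo.py <<'E'
import numpy as np
from scipy.optimize import brentq
GX,GZ0=-78.5,38.   # pad pivot in tray
def R2(th): c,s=np.cos(th),np.sin(th); return c,s
# tray point (x,z) -> (u,v): u outward so u = gu - ( (x-GX)cos + (z-GZ)sin ), v = gv - (x-GX) sin + (z-GZ) cos
def P(th,gu,gv,x,z):
    c,s=R2(th); return gu-((x-GX)*c+(z-GZ0)*s), gv-(x-GX)*s+(z-GZ0)*c
def solve(gu,gv):
    def f(th): # signed distance of bar centre below floor line minus 4
        c,s=R2(th); u0,v0=P(th,gu,gv,0,0)
        # normal of floor (tray z dir) in (u,v) = (-s,c)
        return -((71-u0)*(-s)+(-4-v0)*c)-4
    return brentq(f,-.1,.5)
def tail(gu,gv):
    th=solve(gu,gv); 
    top=max(P(th,gu,gv,x,28)[1] for x in(83.5,87.5)); bot=min(P(th,gu,gv,x,-5.5)[1] for x in(83.5,87.5))
    return np.degrees(th),top,bot,P(th,gu,gv,83.5,28)[0],P(th,gu,gv,87.5,-5.5)[0]
if __name__=="__main__":
    for d in(-10,-5,0,5):
        for h in range(0,29,4):
            print(d,h,["%.1f"%x for x in tail(155+d,38+h)])
E
python3 geo.py
```

```text
-10 0 ['-0.0', '28.0', '-5.5', '-17.0', '-21.0']
-10 4 ['3.0', '23.4', '-10.3', '-16.2', '-18.5']
-10 8 ['6.0', '19.1', '-14.6', '-15.1', '-15.6']
-10 12 ['8.8', '15.2', '-18.5', '-13.5', '-12.4']
-10 16 ['11.6', '11.7', '-21.9', '-11.7', '-8.9']
-10 20 ['14.2', '8.6', '-24.8', '-9.6', '-5.3']
-10 24 ['16.7', '6.0', '-27.3', '-7.3', '-1.5']
-10 28 ['19.1', '3.7', '-29.3', '-4.9', '2.3']
-5 0 ['-0.0', '28.0', '-5.5', '-12.0', '-16.0']
-5 4 ['2.9', '23.9', '-9.7', '-11.3', '-13.6']
-5 8 ['5.6', '20.1', '-13.6', '-10.2', '-10.9']
-5 12 ['8.3', '16.7', '-17.1', '-8.8', '-8.0']
-5 16 ['10.9', '13.5', '-20.1', '-7.2', '-4.8']
-5 20 ['13.4', '10.7', '-22.8', '-5.3', '-1.4']
-5 24 ['15.8', '8.3', '-25.0', '-3.2', '2.1']
-5 28 ['18.1', '6.2', '-26.9', '-0.9', '5.7']
0 0 ['0.0', '28.0', '-5.5', '-7.0', '-11.0']
0 4 ['2.7', '24.4', '-9.3', '-6.4', '-8.8']
0 8 ['5.3', '21.0', '-12.7', '-5.4', '-6.3']
0 12 ['7.9', '17.9', '-15.8', '-4.1', '-3.5']
0 16 ['10.3', '15.1', '-18.6', '-2.6', '-0.5']
0 20 ['12.7', '12.6', '-21.0', '-0.8', '2.6']
0 24 ['15.0', '10.4', '-23.0', '1.1', '5.9']
0 28 ['17.2', '8.5', '-24.7', '3.2', '9.3']
5 0 ['-0.0', '28.0', '-5.5', '-2.0', '-6.0']
5 4 ['2.5', '24.8', '-8.8', '-1.4', '-3.9']
5 8 ['5.0', '21.8', '-11.9', '-0.5', '-1.5']
5 12 ['7.5', '19.1', '-14.7', '0.7', '1.0']
5 16 ['9.8', '16.6', '-17.1', '2.1', '3.8']
5 20 ['12.1', '14.3', '-19.3', '3.7', '6.8']
5 24 ['14.3', '12.3', '-21.1', '5.5', '9.9']
5 28 ['16.4', '10.6', '-22.6', '7.4', '13.1']
```

Request:
{"op": "arm_command", "data": {"series": [[69.7,[0,-2,-0.4],0],[69.7,[0,-4,-0.9],0],[69.7,[0,-6,-1.3],0],[69.7,[0,-8,-1.8],0],[69.7,[0,-9,-2.0],0],[69.7,[0,-9,-2.0],0]]}}

```text
t: 9.3
eef_pos: [0.4593, -0.1563, 0.1268]
tool_rot: [-0.0, 0.997, 0.078, 0.0]
contact_force: [-0.1, 0.8, -1.8]
gripper_width: 0.819
```

Request:
{"op": "arm_command", "data": {"series": [[69.7,[0,-1,-0.2],0],[69.7,[0,-2,-0.4],0],[69.7,[0,-3,-0.6],0],[69.7,[0,-4,-0.8],0],[69.7,[0,-4,-0.8],0]]}}

```text
t: 9.93
eef_pos: [0.459, -0.1545, 0.1277]
tool_rot: [0.001, 0.997, 0.077, 0.0]
contact_force: [0.8, -6.1, -3.5]
gripper_width: 0.82
```

```bash
sed -i 's/np.degrees(s.x\[0\])/np.degrees(s.x[0])+5.63/' q.py; python3 -c "
from q import *
np.set_printoptions(precision=3,suppress=True)
o=status.get_obs();print(o['t'],o['eef_pos'],o['contact_force'],o['torque'])
im=read_camera('wrist');cv2.imwrite('pics/raw9.png',im);tilt(im)"
```

```text
9.925 [ 0.459 -0.154  0.128] [ 0.759 -6.091 -3.509] [-1.242 -0.279  0.07 ]
rows 221.2 280.2 tilt 5.49 deg gy -0.66
```

Request:
{"op": "arm_command", "data": {"series": [[69.7,[0,3,0],0],[69.7,[0,6,0],0],[69.7,[0,6,-1.3],0],[69.7,[0,6,-2.6],0],[69.7,[0,4,-2.6],0],[69.7,[0,2,-2.6],0],[69.7,[0,1,-2.6],0],[69.7,[0,1,-2.6],0]]}}

```text
t: 10.98
eef_pos: [0.4592, -0.1553, 0.1303]
tool_rot: [0.001, 0.997, 0.077, 0.0]
contact_force: [1.4, -6.0, -3.5]
gripper_width: 0.818
```

```bash
cat > st.py <<'E'
from q import *
import sys
np.set_printoptions(precision=4,suppress=True)
o=status.get_obs();print(o['t'],o['eef_pos'],o['contact_force'],o['torque'],o['gripper_width']*85.4)
im=read_camera('wrist');cv2.imwrite('pics/raw_%s.png'%sys.argv[1],im);tilt(im)
E
python3 st.py 10
```

```text
10.975 [ 0.4592 -0.1553  0.1303] [ 1.4476 -6.0435 -3.4956] [-1.2183 -0.3026  0.1115] 69.8726880424886
rows 219.6 280.2 tilt 7.17 deg gy -0.83
```

Request:
{"op": "arm_command", "data": {"series": [[69.7,[0,3,0],0],[69.7,[0,6,0],0],[69.7,[0,6,-1.3],0],[69.7,[0,6,-2.6],0],[69.7,[0,4,-2.6],0],[69.7,[0,2,-2.6],0],[69.7,[0,1,-2.6],0],[69.7,[0,1,-2.6],0]]}}

```text
t: 12.02
eef_pos: [0.4591, -0.1544, 0.1328]
tool_rot: [0.0, 0.997, 0.078, 0.0]
contact_force: [0.1, -1.3, -0.6]
gripper_width: 0.816
```

```bash
python3 st.py 11
```

```text
12.025 [ 0.4591 -0.1544  0.1328] [ 0.1466 -1.3118 -0.5527] [-0.0654  0.0799  0.0955] 69.64608425175713
rows 218.5 279.9 tilt 8.05 deg gy -1.14
```

Request:
{"op": "arm_command", "data": {"series": [[69.7,[0,-1,-0.4],0],[69.7,[0,-2,-0.9],0],[69.7,[0,-3,-1.3],0],[69.7,[0,-3,-1.3],0]]}}

```text
t: 12.58
eef_pos: [0.4584, -0.1513, 0.134]
tool_rot: [-0.0, 0.997, 0.077, -0.0]
contact_force: [0.0, -0.1, -0.7]
gripper_width: 0.817
```

```bash
python3 st.py 12
```

```text
12.575 [ 0.4584 -0.1513  0.134 ] [ 0.0293 -0.1341 -0.6796] [ 0.1259  0.04   -0.0106] 69.73570149662142
rows 218.0 279.8 tilt 8.58 deg gy -1.21
```

Request:
{"op": "arm_command", "data": {"series": [[69.7,[0,-1,-0.4],0],[69.7,[0,-2,-0.8],0],[69.7,[0,-3,-1.2],0],[69.7,[0,-4,-1.6],0],[69.7,[0,-4,-1.6],0]]}}

```text
t: 13.25
eef_pos: [0.4579, -0.1474, 0.1357]
tool_rot: [-0.0, 0.997, 0.077, 0.0]
contact_force: [-0.1, 0.5, -0.7]
gripper_width: 0.816
```

```bash
python3 st.py 13
```

```text
13.25 [ 0.4579 -0.1474  0.1357] [-0.0779  0.5075 -0.711 ] [ 0.1611  0.0707 -0.0352] 69.67083094968811
rows 217.9 279.8 tilt 8.65 deg gy -1.21
```

Request:
{"op": "arm_command", "data": {"series": [[69.7,[0,-1.5,-0.5],0],[69.7,[0,-3,-1],0],[69.7,[0,-5,-1.5],0],[69.7,[0,-7,-2],0],[69.7,[0,-9,-2.6],0],[69.7,[0,-11,-3.2],0],[69.7,[0,-13,-3.8],0],[69.7,[0,-13,-3.8],0]]}}

```text
t: 14.3
eef_pos: [0.4559, -0.1345, 0.1395]
tool_rot: [-0.0, 0.997, 0.078, 0.0]
contact_force: [0.1, 0.2, -1.6]
gripper_width: 0.817
```

```bash
python3 st.py 14; python3 -c "from h import *;snap(14,wr=None)"
```

```text
14.3 [ 0.4559 -0.1345  0.1395] [ 0.0716  0.2021 -1.6122] [ 0.1381  0.0436 -0.0063] 69.7775019903771
rows 217.0 279.8 tilt 9.65 deg gy -1.30
14.35 [ 0.456  -0.1346  0.1395] [-0.0243 -0.2296 -2.1925] [0.1165 0.0888 0.0687] 0.8170017649204191
```

View pics/s14.png

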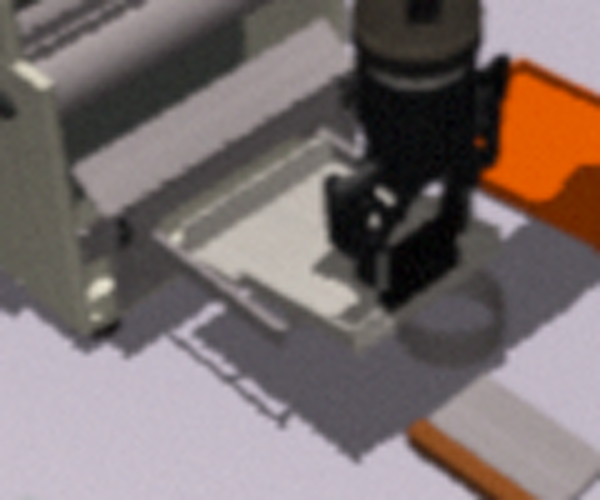

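View pics/raw_14.png

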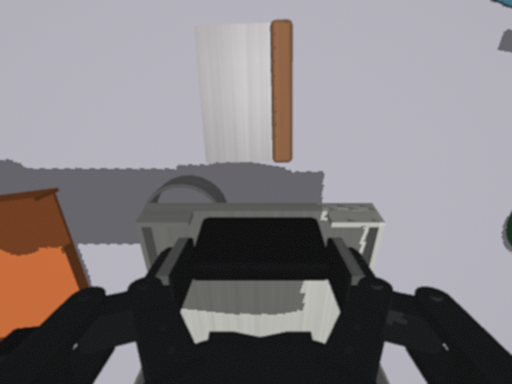

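Request:
{"op": "arm_command", "data": {"series": [[66,[0,0,0],0],[64,[0,0,0],0],[64,[0,0,0],0],[64,[0,-2,-2],0],[64,[0,-4,-5],0],[64,[0,-6,-9],0],[64,[0,-8,-13],0],[64,[0,-8,-13],0]], "squeeze": 80}}

```text
t: 15.4
eef_pos: [0.455, -0.1267, 0.1529]
tool_rot: [0.0, 0.997, 0.078, 0.0]
contact_force: [-0.4, -0.6, -3.2]
gripper_width: 0.796
```

```bash
python3 st.py 15
```

```text
15.4 [ 0.455  -0.1267  0.1529] [-0.3627 -0.6353 -3.193 ] [ 0.1723  0.0374 -0.0074] 67.99809330558202
rows 216.5 278.8 tilt 9.26 deg gy -1.87
```

Request:
{"op": "arm_command", "data": {"series": [[64,[0,-3,-10],0],[64,[0,-10,-25],0],[64,[0,-22,-42],0],[64,[0,-40,-58],0],[64,[0,-62,-70],0],[64,[0,-85,-76],0],[64,[0,-103,-78],0],[64,[0,-110,-78],0]]}}

```text
t: 16.45
eef_pos: [0.4374, -0.0166, 0.2306]
tool_rot: [0.0, 0.997, 0.079, 0.0]
contact_force: [-0.2, -0.5, -2.7]
gripper_width: 0.795
```

```bash
python3 st.py 16; python3 -c "
from h import *
p,R=toolR();print(p,(R.T@(np.array([.5737,.2798,.2])-p))*1e3)
cv2.imwrite('pics/s16.png',read_camera('scene'))"
```

```text
16.45 [ 0.4374 -0.0166  0.2306] [-0.1743 -0.5327 -2.7107] [0.115  0.0236 0.0171] 67.91501059301692
rows 216.5 279.2 tilt 9.57 deg gy -1.67
[ 0.43727804 -0.01642485  0.23043246] [ 181.10794811 -271.21953821   30.43223431]
```

View pics/s16.png

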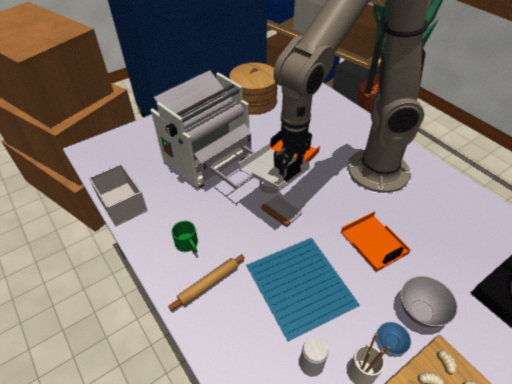

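Request:
{"op": "arm_command", "data": {"series": [[64,[13,-20,0],0.02],[64,[38,-57,0],0.07],[64,[68,-102,0],0.12],[64,[100,-150,0],0.18],[64,[130,-195,5],0.24],[64,[155,-232,12],0.29],[64,[172,-258,22],0.33],[64,[181,-271,30],0.33]]}}

```text
t: 17.55
eef_pos: [0.5751, 0.2783, 0.199]
tool_rot: [0.0, 0.996, -0.087, -0.001]
contact_force: [-0.8, -0.8, -2.1]
gripper_width: 0.797
```

Request:
{"op": "arm_command", "data": {"series": [[64,[0,0,25],0],[64,[0,0,55],0],[64,[0,0,80],0],[64,[0,0,100],0],[64,[0,0,110],0],[64,[0,0,110],0]]}}

```text
t: 18.3
eef_pos: [0.5747, 0.2771, 0.0901]
tool_rot: [0.0, 0.996, -0.087, -0.0]
contact_force: [0.0, 0.2, -1.7]
gripper_width: 0.797
```

```bash
python3 st.py 17; python3 -c "
from h import *
p,R=toolR();print(p,R,(R.T@(np.array([.5737,.2798,.1])-p))*1e3)
cv2.imwrite('pics/s17.png',read_camera('scene'));cv2.imwrite('pics/t17.png',read_camera('top'))"
```

```text
18.3 [0.5747 0.2771 0.0901] [ 0.0364  0.1996 -1.6959] [ 0.1128 -0.0528  0.0031] 68.04524097418172
rows 216.5 279.2 tilt 9.61 deg gy -1.28
[0.57501694 0.27756681 0.09081916] [[ 9.84704484e-01 -1.74232374e-01  3.99037612e-04]
 [-1.74232465e-01 -9.84704527e-01  2.04773413e-04]
 [ 3.57255986e-04 -2.71166605e-04 -9.99999899e-01]] [-1.68261276 -1.97206707 -9.18090617]
```

View pics/s17.png

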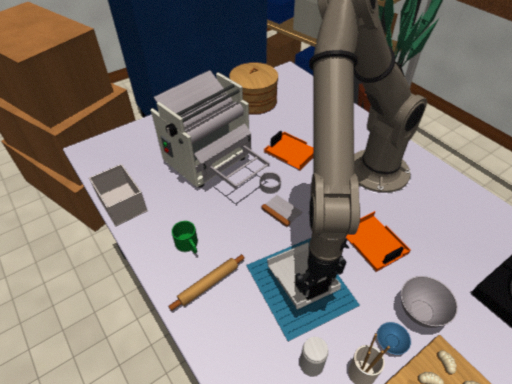

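View pics/raw_17.png

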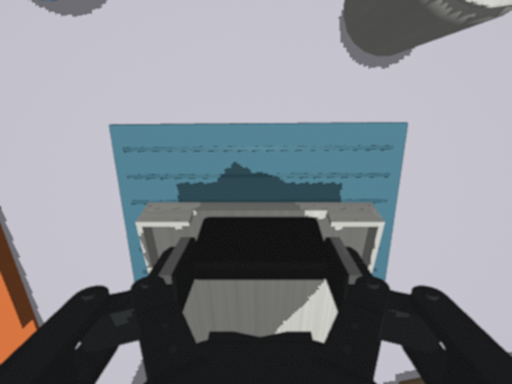

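View pics/t17.png

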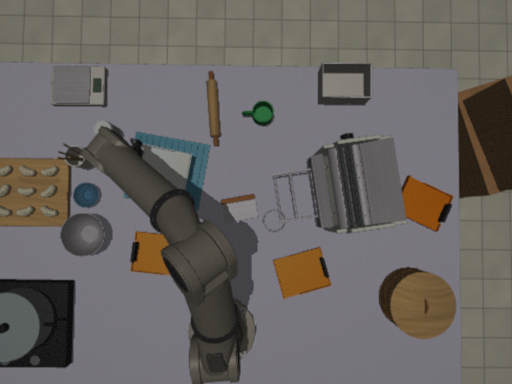

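```bash
python3 -c "
from h import *
np.set_printoptions(precision=4,suppress=True)
m=camera_model('wrist');p,R=toolR()
a=onz(m,(110,125),.004);b=onz(m,(407,123),.004);print(a,b,np.linalg.norm(a-b))
for x in(a,b):print((R.T@(x-p))*1e3)
o=status.get_obs();print(p,o['q'])"
```

```text
[0.466  0.3565 0.004 ] [0.7013 0.3169 0.004 ] 0.23866480193578388
[-121.4598  -58.1637   87.4054]
[117.1964 -60.1572  87.7379]
[0.5753 0.278  0.0915] [-0.0901  0.6528 -0.6447  1.7227  0.4748  0.9255 -1.1026]
```

Request:
{"op": "arm_command", "data": {"series": [[64,[-1,2,8],0],[64,[-2,5,18],0],[64,[-2,7.5,26],0],[64,[-2,7.5,31],0],[64,[-2,7.5,33],0],[64,[-2,7.5,33.5],0],[64,[-2,7.5,33.5],0]]}}

```text
t: 19.32
eef_pos: [0.5714, 0.2705, 0.0571]
tool_rot: [0.0, 0.996, -0.087, 0.0]
contact_force: [0.2, -0.6, -1.8]
gripper_width: 0.794
```

```bash
python3 st.py 18
```

```text
19.325 [0.5714 0.2705 0.0571] [ 0.1794 -0.6041 -1.7747] [-0.1356  0.2398 -0.1038] 67.8431150652796
rows 217.2 278.8 tilt 8.53 deg gy -1.39
```

Request:
{"op": "arm_command", "data": {"series": [[64,[0,0,1],0],[66,[0,0,1.5],0],[68,[0,0,1.5],0],[69,[0,0,1.5],0],[69.4,[0,0,1.5],0],[69.6,[0,0,1.5],0],[69.7,[0,0,1.5],0],[69.7,[0,0,1.5],0]], "squeeze": 20}}

```text
t: 20.38
eef_pos: [0.5716, 0.2705, 0.0555]
tool_rot: [-0.0, 0.996, -0.087, 0.0]
contact_force: [-0.4, 1.4, -0.1]
gripper_width: 0.817
```

```bash
python3 st.py 19
```

```text
20.375 [0.5716 0.2705 0.0555] [-0.3516  1.4447 -0.0848] [ 0.2319  0.0251 -0.027 ] 69.75208058336233
rows 218.0 279.8 tilt 8.59 deg gy -0.77
```

Request:
{"op": "arm_command", "data": {"series": [[69.7,[0,-1,2.5],0],[69.7,[0,-2,5],0],[69.7,[0,-3,8],0],[69.7,[0,-4,11],0],[69.7,[0,-5,14],0],[69.7,[0,-6,17],0],[69.7,[0,-6,17],0]]}}

```text
t: 21.3
eef_pos: [0.5723, 0.2763, 0.0381]
tool_rot: [0.0, 0.996, -0.087, -0.0]
contact_force: [0.5, 1.3, -0.7]
gripper_width: 0.814
```

```bash
python3 st.py 20
```

```text
21.3 [0.5723 0.2763 0.0381] [ 0.5407  1.3254 -0.6713] [ 0.1173 -0.0036  0.0518] 69.55482269596746
rows 223.0 279.5 tilt 3.04 deg gy -0.34
```

Request:
{"op": "arm_command", "data": {"series": [[69.7,[0,-0.7,2],0],[69.7,[0,-1.4,4],0],[69.7,[0,-2,6],0],[69.7,[0,-2,7],0],[69.7,[0,-2,8],0],[69.7,[0,-2,8],0]]}}

```text
t: 22.1
eef_pos: [0.5729, 0.2786, 0.0305]
tool_rot: [-0.0, 0.996, -0.087, 0.0]
contact_force: [-0.7, 1.7, -1.1]
gripper_width: 0.816
```

```bash
python3 st.py 21; python3 -c "from h import *;snap(21,wr=None,sc=(230,350,230,370,4.2))"
```

```text
22.1 [0.5729 0.2786 0.0305] [-0.6866  1.6929 -1.126 ] [ 0.1332  0.011  -0.0249] 69.66262214292901
rows 225.6 279.2 tilt 0.26 deg gy -0.13
22.15 [0.5729 0.2786 0.0305] [ 0.1598  1.6068 -1.4332] [ 0.1305  0.0131 -0.0158] 0.820207217347008
```

View pics/s21.png

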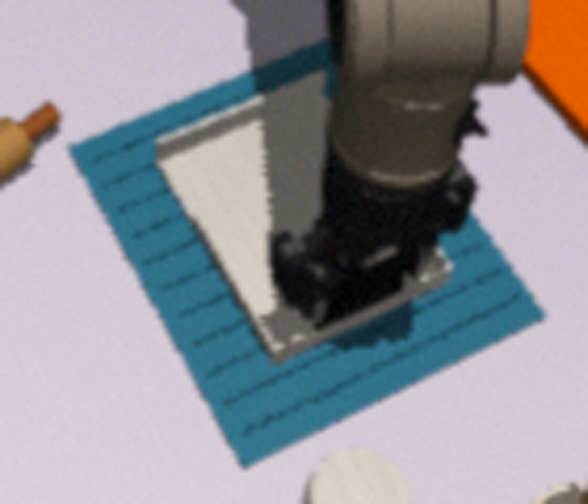

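Request:
{"op": "arm_command", "data": {"series": [[69.7,[0,0,0.5],0],[69.7,[0,0,1],0],[69.7,[0,0,1.5],0],[69.7,[0,0,1.5],0]]}}

```text
t: 22.7
eef_pos: [0.5729, 0.2783, 0.0289]
tool_rot: [0.0, 0.996, -0.087, 0.0]
contact_force: [0.3, 0.1, 0.1]
gripper_width: 0.816
```

```bash
python3 st.py 22
```

```text
22.7 [0.5729 0.2783 0.0289] [0.3135 0.0581 0.1314] [ 0.1172 -0.0397 -0.0443] 69.68410341694448
rows 225.9 279.2 tilt -0.06 deg gy -0.06
```

Request:
{"op": "arm_command", "data": {"series": [[69.7,[0,0,0.4],0],[69.7,[0,0,0.8],0],[69.7,[0,0,0.8],0]]}}

```text
t: 23.12
eef_pos: [0.5728, 0.2783, 0.0281]
tool_rot: [0.0, 0.996, -0.087, 0.0]
contact_force: [0.2, 1.6, -0.7]
gripper_width: 0.814
```

Request:
{"op": "arm_command", "data": {"series": [[69.9,[0,0,0.5],0],[70.2,[0,0,0.5],0],[70.8,[0,0,0.5],0],[72,[0,0,0.5],0],[75,[0,0,0.5],0],[80,[0,0,0.5],0],[85,[0,0,0.5],0],[85,[0,0,0.5],0]]}}

```text
t: 24.12
eef_pos: [0.5728, 0.2784, 0.0277]
tool_rot: [0.0, 0.996, -0.087, 0.0]
contact_force: [-0.2, 0.7, 0.2]
gripper_width: 0.991
```

```bash
python3 st.py 23
```

```text
24.125 [0.5728 0.2784 0.0277] [-0.2296  0.6586  0.1519] [ 0.0279 -0.0393 -0.0408] 84.5987021981349
rows 226.5 279.5 tilt -0.43 deg gy 0.13
```

View pics/raw_23.png

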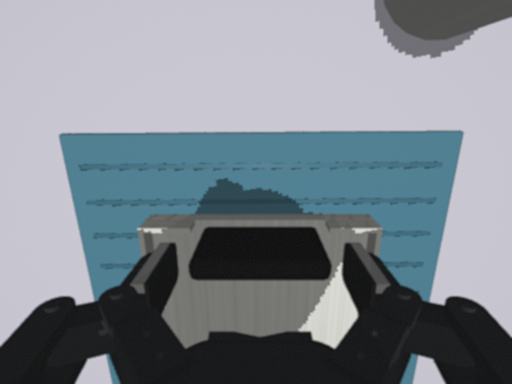

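Released. The picture shows the jaws clear on both sides of the grip (190–330, row 280) and the tray square on the mat. Now I'll go straight up and back.

Request:
{"op": "arm_command", "data": {"series": [[85,[0,0,-5],0],[85,[0,0,-15],0],[85,[0,0,-35],0],[85,[0,0,-70],0],[85,[0,0,-115],0],[85,[0,0,-165],0],[85,[0,0,-200],0],[85,[0,0,-200],0]]}}

```text
t: 25.18
eef_pos: [0.5742, 0.2799, 0.2327]
tool_rot: [-0.002, 0.996, -0.087, 0.003]
contact_force: [-0.3, 1.1, -0.3]
gripper_width: 0.995
```

Request:
{"op": "arm_command", "data": {"series": [[85,[-20,20,-20],0],[85,[-50,60,-60],0],[85,[-80,110,-100],0],[85,[-110,160,-130],0],[85,[-130,210,-140],0],[85,[-140,240,-140],0],[85,[-140,250,-140],0],[85,[-140,250,-140],0]]}}

```text
t: 26.18
eef_pos: [0.3914, 0.0565, 0.3675]
tool_rot: [0.0, 0.996, -0.088, -0.0]
contact_force: [0.2, 1.1, -0.0]
gripper_width: 0.998
```

```bash
python3 -c "
from h import *
o=status.get_obs();print(o['t'],o['eef_pos'],o['contact_force'])
cv2.imwrite('pics/sF.png',read_camera('scene'));cv2.imwrite('pics/tF.png',read_camera('top'))"
```

```text
26.175 [0.39138543 0.05651469 0.36750646] [ 0.19420376  1.13365511 -0.02401145]
```

View pics/sF.png

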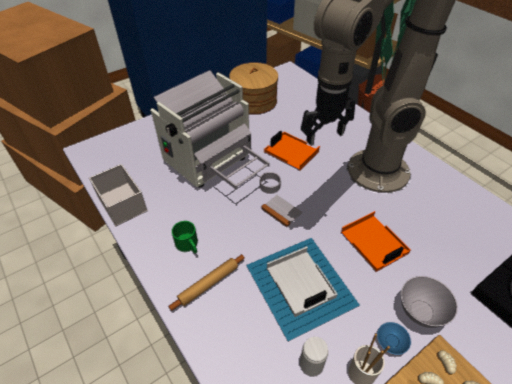

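View pics/tF.png

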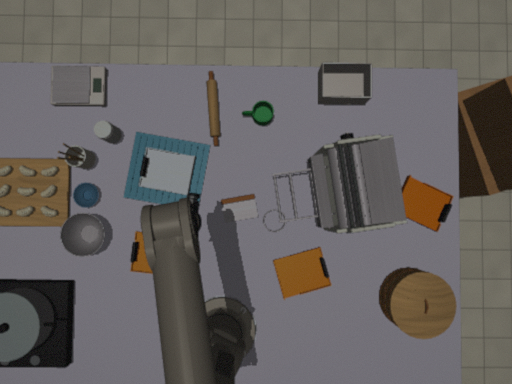

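Run:
```python
from h import *
np.set_printoptions(precision=4,suppress=True)
T=camera_model("top");a=cv2.imread("pics/top0.png");b=cv2.imread("pics/tF.png")
h=cv2.cvtColor(b,cv2.COLOR_BGR2HSV)
m=np.zeros(h.shape[:2],'uint8');m[125:215,120:215]=(cv2.inRange(h,(88,80,50),(115,255,255))==0)[125:215,120:215]*255
mat=cv2.inRange(h,(90,90,60),(110,255,255));mat[:125]=0;mat[215:]=0;mat[:,215:]=0;mat[:,120:]=mat[:,120:];mat[:,:120]=0
hull=cv2.convexHull(cv2.findNonZero(mat));hm=np.zeros_like(m);cv2.fillConvexPoly(hm,hull,255)
m&=cv2.erode(hm,np.ones((7,7)));m=cv2.morphologyEx(m,cv2.MORPH_OPEN,np.ones((5,5)))
r=cv2.minAreaRect(cv2.findNonZero(m));print(r,"tray",onz(T,r[0],.018));rm=cv2.minAreaRect(hull);print(rm,"mat",onz(T,rm[0],.004))
d=cv2.absdiff(a,b).max(2)
for n,(u,v,w) in dict(scraper=(238,207,22),cutter=(274,220,14),pin=(213,108,40),gcup=(262,113,15),shaker=(104,131,12),cup=(75,156,14),dish=(87,195,14),bowl=(84,235,24)).items():
    x=cv2.cvtColor(a[v-w:v+w,u-w:u+w],cv2.COLOR_BGR2GRAY).astype('float32');y=cv2.cvtColor(b[v-w:v+w,u-w:u+w],cv2.COLOR_BGR2GRAY).astype('float32')
    print(n,np.round(cv2.phaseCorrelate(x,y),2))
```

```text
((169.24717712402344, 172.01510620117188), (57.866600036621094, 42.57065200805664), 10.619654655456543) tray [0.5554 0.1917 0.018 ]
((166.4259490966797, 170.68338012695312), (74.84205627441406, 65.85584259033203), 10.222168922424316) mat [0.5614 0.2045 0.004 ]Traceback (most recent call last):
  File "<stdin>", line 13, in <module>
    return _wrapfunc(a, 'round', decimals=decimals, out=out)
    return _wrapit(obj, method, *args, **kwds)
    conv = _array_converter(obj)
ValueError: setting an array element with a sequence. The requested array has an inhomogeneous shape after 1 dimensions. The detected shape was (2,) + inhomogeneous part.
```

Run:
```python
from h import *
b=cv2.imread("pics/tF.png")[125:215,115:220];s=cv2.imread("pics/sF.png")[235:340,240:365]
b=cv2.resize(b,None,fx=6,fy=6,interpolation=cv2.INTER_CUBIC);s=cv2.resize(s,None,fx=5,fy=5,interpolation=cv2.INTER_CUBIC)
cv2.imwrite("pics/tFc.png",b);cv2.imwrite("pics/sFc.png",s)
a=cv2.imread("pics/top0.png");b=cv2.imread("pics/tF.png")
for n,(u,v,w) in dict(scraper=(238,207,22),cutter=(274,220,14),pin=(213,108,40),gcup=(262,113,15),shaker=(104,131,12),cup=(75,156,14),dish=(87,195,14),bowl=(84,235,24)).items():
    x=cv2.cvtColor(a[v-w:v+w,u-w:u+w],cv2.COLOR_BGR2GRAY).astype('float32');y=cv2.cvtColor(b[v-w:v+w,u-w:u+w],cv2.COLOR_BGR2GRAY).astype('float32')
    print(n,np.round(cv2.phaseCorrelate(x,y)[0],2))
```

```text
scraper [ 0.48 -0.08]
cutter [-0.06 -1.24]
pin [ 0.06 -0.04]
gcup [0.04 0.11]
shaker [-0.15 -0.13]
cup [ 0.06 -0.03]
dish [-0.01 -0.05]
bowl [0.   0.01]
```

View pics/tFc.png

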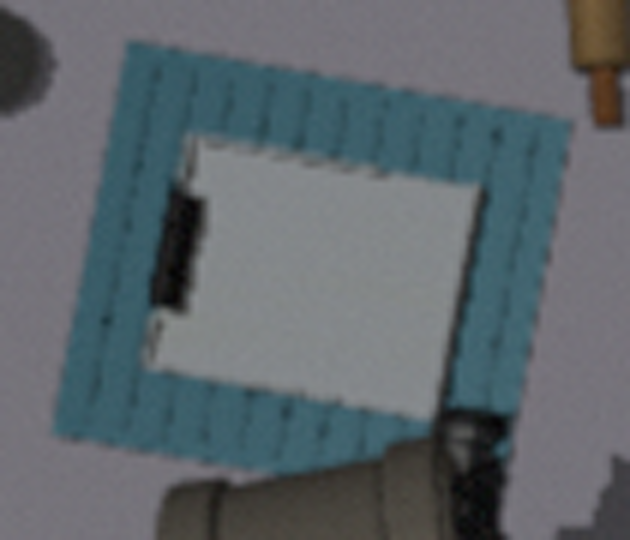

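View pics/sFc.png

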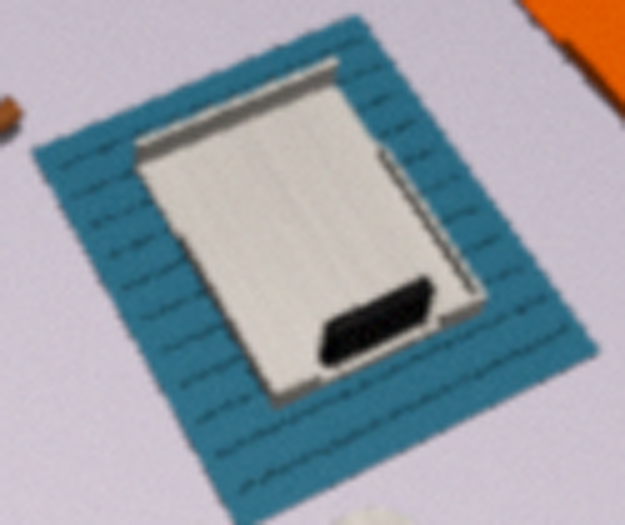

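```bash
python3 -c "
from station import bot,status
print(status.get_obs()['t']);print(bot.hand_in())"
```

```text
26.275
the job is handed in; nothing more can be done
None
```

The tray is out of the sheeter, lying flat and right way up on the middle of the mat, and released. I handed the job in at 26.3 s.

**Removal:**
- I pushed the tray in 10 mm and raised the grip so the tray tilted on the rear bar.
- The tail caught on the upper edge twice, with about 6 N at the wrist each time. I eased back and raised the grip further, and it came through the slot at about 8° tilt with no resistance.
- I then drew it out, carried it across and set it down tail first.

**Departure from the text:** I pinched the grip across its 70 mm ends instead of its two flat faces. The interface only lets the tool point down, and this grasp let the tray pivot between the pads. Closing the jaws briefly pressed the tray down on the bars with about 6 N.

**Last checks:**
- **Tray position:** its centre is about 3 mm from the mat's centre in the top view, it is square to the mat, and the tilt reads about 0°.
- **First centring check:** my first mask measured the tray about 13 mm off. The arm was part of that mask, so I re-measured from the tray's corners in a close crop.
- **Other things on the table:** all eight bystanders match their starting pictures, except that the ring cutter's correlation showed 1.2 px. I put that down to the tray and its shadow leaving its background, because nothing came near it, but I did not confirm it separately.
- **Robot:** it stands clear and touches nothing.

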